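# Stack up the tea-for-one

## Task

Put the tea set together in the green dish, building from the bottom up: first the cork coaster flat in the middle of the dish, then the beaker upright in the middle of the coaster, then the steel strainer home in the beaker, and last the small lid that fits home on the strainer. The beaker is nested in the wide cup: lift it out without dragging or pushing the cup along, and leave the cup and the big lid where they are. Set every part down before letting go rather than dropping it.

Things in the scene. Friction and masses are not known exactly. Their poses are not given: they have to be found in the camera images.
- dish: round shallow green ceramic dish, loose, 143 mm across, rim 18 mm high; flat inner floor 132 mm across, 6 mm above the table. Origin: centre of its underside; z up.
- coaster: thick round dark cork coaster, 60 mm across, 14 mm thick, lying flat on the board. Origin: centre of its underside; z up.
- cup: wide white ceramic cup, tapered, no handle, 71 mm across the rim and 57 mm at the foot, 60 mm high, standing on the board; it holds the beaker, nested closely in it. It stays behind. Origin: centre of its underside; z up.
- beaker: white ceramic beaker, open top, 80 mm high, foot 46 mm across; its straight top band (55 to 80 mm up) is 60 mm across outside, 54 inside (floor 5 thick). It starts nested in the wide cup, foot on the cup's floor (5 mm above the cup's underside), about 2 mm of play at the sides, its top 25 mm clear of the cup's rim. Origin: centre of its underside; z up.
- strainer: steel tea strainer, upright, 67 mm high: perforated basket 45 mm deep, 42 mm across at its top, 34 at its foot; then a flange 60 mm across (45 to 49 mm up); then an open collar to grip, 52 mm across outside, 46 inside (49 to 67 mm up). Home, the flange lies on the beaker's rim, its origin 35 mm above the beaker's. Origin: centre of its underside; z up.
- lid: small steel lid, 58 mm across, standing on its plug (36 mm across, 8 mm high); disc 5 mm thick (8 to 13 mm up); upright dark wooden knob 18 mm across (13 to 35 mm up). Home, the plug hangs in the strainer's collar, the disc lies on the collar, its origin 59 mm above the strainer's. Origin: centre of the plug's underside; z up.
- biglid: big steel lid of another pot, alike in form, but 90 mm across with a 74 mm plug: it does not fit and stays where it is. Origin: centre of the plug's underside; z up.
There are look-alikes about, which are no part of the job. Leave any pink look-alike of the strainer alone.

How it is judged (in metres and radians):
On the way, in this order (a step that is already met when the one before it is completed fails the run):
1. the cork coaster lies flat in the middle of the green dish, let go (horizontal distance between coaster and dish below 0.015 m and z of coaster in the frame of dish between 0.002 and 0.01 m and angle between coaster's own z axis and vertical below 0.1 rad and contact force between the fingers and coaster below 0.1 N and linear speed of coaster below 0.03 m/s), for 0.2 s.
2. the beaker, out of the wide cup, stands upright on the coaster, let go (horizontal distance between coaster and dish below 0.015 m and z of coaster in the frame of dish between 0.002 and 0.01 m and angle between each of coaster, beaker's own z axis and vertical below 0.1 rad and horizontal distance between beaker and coaster below 0.01 m and z of beaker in the frame of coaster between 0.01 and 0.018 m and contact force between the fingers and beaker below 0.1 N and linear speed of beaker below 0.03 m/s), for 0.2 s.
3. the strainer sits home in the beaker, its flange on the rim, let go (horizontal distance between coaster and dish below 0.015 m and z of coaster in the frame of dish between 0.002 and 0.01 m and angle between each of coaster, beaker, strainer's own z axis and vertical below 0.1 rad and horizontal distance between beaker and coaster below 0.01 m and z of beaker in the frame of coaster between 0.01 and 0.018 m and horizontal distance between strainer and beaker below 0.01 m and z of strainer in the frame of beaker between 0.031 and 0.039 m and contact force between the fingers and strainer below 0.1 N and linear speed of strainer below 0.03 m/s), for 0.2 s.
At the end, for the whole second after the job is handed in: Coaster flat in the dish within 15 mm of its centre; beaker upright on the coaster within 10 mm of its centre; strainer home in the beaker and small lid home on the strainer (each within 10 mm sideways and 4 mm in height of its seat); all within 0.1 rad of upright, let go and at rest (horizontal distance between coaster and dish below 0.015 m and z of coaster in the frame of dish between 0.002 and 0.01 m and angle between each of coaster, beaker, strainer, lid's own z axis and vertical below 0.1 rad and horizontal distance between beaker and coaster below 0.01 m and z of beaker in the frame of coaster between 0.01 and 0.018 m and horizontal distance between strainer and beaker below 0.01 m and z of strainer in the frame of beaker between 0.031 and 0.039 m and horizontal distance between lid and strainer below 0.01 m and z of lid in the frame of strainer between 0.055 and 0.063 m and linear speed of each of coaster, beaker, strainer, lid, dish below 0.02 m/s and angular speed of each of coaster, beaker, strainer, lid, dish below 0.3 rad/s and angle between dish's own z axis and vertical below 0.05 rad); the robot touches nothing.
It fails at once if the wide cup is lifted (10 mm) or shoved (30 mm) or tipped (height (world z) of cup above 0.01 m or distance of cup from where it was at the start of the episode above 0.03 m or angle between cup's own z axis and vertical above 0.4 rad).
It fails at once if the big lid is moved (20 mm) (distance of biglid from where it was at the start of the episode above 0.02 m).
It fails at once if something for the stack is dropped (falls free faster than 0.7 m/s, from 25 mm or more) ((linear speed of coaster above 0.7 m/s and contact force between the fingers and coaster below 0.05 N) or (linear speed of beaker above 0.7 m/s and contact force between the fingers and beaker below 0.05 N) or (linear speed of strainer above 0.7 m/s and contact force between the fingers and strainer below 0.05 N) or (linear speed of lid above 0.7 m/s and contact force between the fingers and lid below 0.05 N)).
It also fails if it takes over 122 s, if anything falls off the work surface, if the arm or the gripper's body presses on something with over 40 N, if the wrist force passes 120 N, or if a joint passes its speed limit or range.

## Robot

A 6-joint arm with a two-finger parallel gripper is mounted at the origin on the work surface. World frame = base frame: x ahead of the robot, y to its left, z up, the work surface at z = 0. Lengths are in mm, angles in rad, forces in N, time in s.
With the tool pointing down it reaches from about 300 to 775 mm from the base axis. Payload 14.6 kg.
Tool frame: the origin (TCP) lies between the finger pads; the fingertips stand 19 mm ahead of it and the grasp point (between the pads) is the TCP (manip.tcp_to_tips is the distance from the TCP to the fingertips, in mm); x points along the fingers, z is the direction in which the jaws open and shut, and the axes are right-handed (so a half turn about x gives the same grasp; the last joint's range is limited). The gripper opens to 94 mm and grips with 3 to 60 N. Pads are 16 mm wide; open, the fingers measure 119 mm over their backs; the gripper's body (75 mm by 177 mm) begins 78 mm behind the grasp point.
Start: joints at [1.14, 0.3, 1.521, -0, 1.321, -0.067], TCP at [195.702, 513.994, 224.446] pointing down, gripper open.
Joint ranges: [-3.03, 3.03], [-0.79, 2.21], [0.23, 2.52], [-1.04, 4.18], [0, 3.07], [-2.55, 2.55]. Speed limits (rad/s): [2.22, 2.22, 2.57, 3.14, 3.14, 3.14].

## Interface

Orientations are given as [roll, pitch, yaw] about the fixed x, y, z axes, in that order (R = Rz(yaw) Ry(pitch) Rx(roll)).
In Python, from cell import manip gives the robot as it stands.
- The arm moves only by the tool jog_arm, never from a script. Its argument "moves" is a list that holds one entry, the list of rows, each a list of 6 numbers: the shift along the world's x, y, z in mm, then the turn, a rotation vector about the world's x, y, z in degrees. In form: [[[dx, dy, dz, wx, wy, wz], ...]]. A call has 1 to 5 rows; each row shifts and turns the pose as measured when the row begins; what a row does not reach is not made up. A row lasts 1/10 s, in which the tool goes at most 50 mm and 8.59 degrees, less where a joint would pass 70% of its speed; a pose out of reach is approached as far as the arm can. A call is refused whole if a number of a shift passes 50 or a number of a turn 8.59, either way. A call with a gripper value outside its range is refused whole. "gripper" is the opening, from -1 (shut) to 1 (fully open), set as the call begins (left out, the last holds). The fingers move at their own pace and stop on an object; "squeeze" is the grip in N (left out, the last holds). Time passes only in rows, so rows that do not move let the fingers close. It gives the time, the measured TCP pose, the force and the opening at its end, in the units of the state.
- manip.read_state(): the state, without advancing time (a new reading comes with each control period).
- manip.camera(name): name is "side" or "top" or "wrist"; returns (picture, depth): 480x640x3 uint8, blue, green, red; 480x640 float32, mm along the optical axis (not along the pixel's ray), 0 where there is no reading.
- manip.camera_params(name): a dict with "fx", "fy", "cx", "cy" (pixels), "dist" ([k1, k2, p1, p2, k3] as OpenCV has them; the pictures are not rectified), "rvec" (rotation vector, rad) and "tvec" (3), from world to camera coordinates, as OpenCV has them. Camera axes: x right, y down, z forward; pixel columns grow to the right and rows downward; lengths in mm; the calibration is good to about 2 mm. A picture is of the moment at which its call begins: read the wrist's pose just before it. camera_params takes no time and is no camera call; for the wrist camera it gives the pose at the moment of the call.
- manip.sign_off(): hands the job in, once; it reports no verdict.
The state is a dict: "clock": time; "joints": joint angles; "qd": joint speeds; "effort": joint torques, N m; "eef_pos": TCP position; "eef_rot": TCP orientation; "wrist_force": force on the tool from outside, world axes, zero at the start; "moment": the same for the moment, N m; "finger_gap": finger opening in mm.
Only numpy, scipy, OpenCV 4.12 (cv2) and the standard library are available. Lean on these libraries where they do the work, as an engineer would, in place of code of your own. Each camera call takes 0.05 s, during which the arm holds its last target. There are 200 camera calls.

## Working session

There is one attempt and no reset: what is moved stays moved. The work goes in short steps, Python scripts to look and compute and a tool call to move; the robot and the scene stay as the last step left them, time stands still between calls to the robot, and variables do not carry over. Pictures are saved under pics/ and viewed, about 12 in all and at most 16, crops included, and the job is handed in when it is done.

Besides the shell and the picture viewer there is one more tool, called after ">>>" by a JSON object that holds its "op" and its "data". jog_arm: Moves the arm, as the interface text tells. Its arguments: {"type":"object","properties":{"moves":{"type":"array","items":{"type":"array","items":{"type":"array","items":{"type":"number"}}}},"gripper":{"type":"number"},"squeeze":{"type":"number"}},"required":["moves"]}

```bash
ls; mkdir -p pics
cat > h.py <<'E'
import numpy as np, cv2
from cell import manip
def P(n):
    p=manip.camera_params(n); K=np.array([[p['fx'],0,p['cx']],[0,p['fy'],p['cy']],[0,0,1.]])
    R=cv2.Rodrigues(np.array(p['rvec'],float))[0]; return K,np.array(p['dist'],float),R,np.array(p['tvec'],float).reshape(3)
def shot(n,f=None):
    p=P(n); im,d=manip.camera(n)
    if f: cv2.imwrite('pics/'+f,im)
    return im,d,p
def ray(p,uv):
    K,D,R,t=p; x=cv2.undistortPoints(np.array(uv,float).reshape(-1,1,2),K,D).reshape(-1,2)
    return -R.T@t,(np.c_[x,np.ones(len(x))])@R
def onplane(p,uv,z):
    c,d=ray(p,uv); return c+d*((z-c[2])/d[:,2])[:,None]
def cloud(p,depth):
    v,u=np.nonzero(depth>0); c,d=ray(p,np.c_[u,v]); X=np.full(depth.shape+(3,),np.nan)
    X[v,u]=c+d*depth[v,u][:,None]; return X
E
python3 - <<'E'
from h import *
s=manip.read_state(); print({k:np.round(v,3) for k,v in s.items()})
for n in('top','side'):
    im,d,p=shot(n,n+'0.png'); np.savez(n+'0.npz',d=d,im=im); print(n,np.round(-p[2].T@p[3]),p[0][0,0])
E
```

```text
pics
{'clock': np.float64(0.0), 'joints': array([ 1.14 ,  0.3  ,  1.522, -0.   ,  1.321, -0.067]), 'qd': array([ 0.   ,  0.   , -0.   ,  0.001,  0.002, -0.001]), 'effort': array([ 2.0000e-03, -5.3181e+01, -3.5275e+01,  7.1000e-02,  2.4000e-02,
       -0.0000e+00]), 'eef_pos': array([195.597, 513.77 , 223.881]), 'eef_rot': array([ 3.094,  1.57 , -1.982]), 'wrist_force': array([-0.016, -0.235,  0.247]), 'moment': array([-0.032,  0.02 , -0.01 ]), 'finger_gap': np.float64(94.262)}
top [ 386.    0. 1441.] 607.3863053343797
side [ -21. -849.  669.] 563.3560739903153
```

View pics/top0.png

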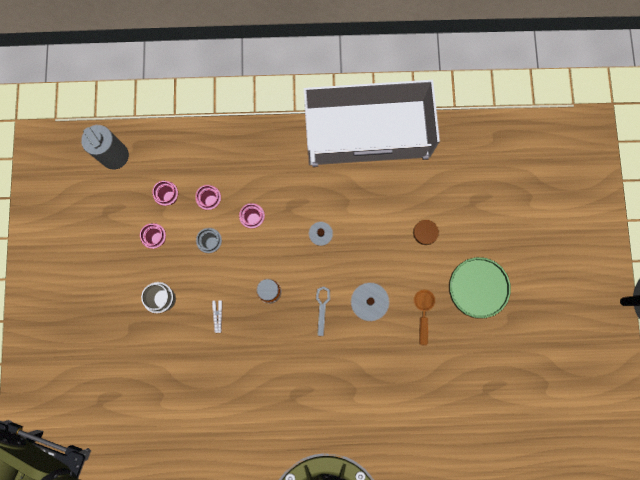

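View pics/side0.png

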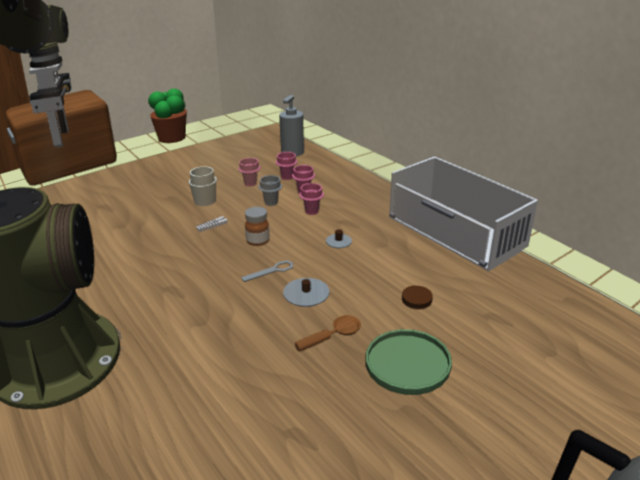

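The top view shows the coaster (426,232), dish (479,288), beaker in cup (157,297), grey strainer (208,240) among pink ones, small lid (320,233) and big lid (370,301). The side view agrees. Next I measure from both views.

Run:
```python
from h import *
boxes=dict(top=dict(dish=(479,288,36),coaster=(426,232,17),beaker=(157,297,20),strainer=(208,240,15),lid=(320,233,15),big=(370,301,22)),
 side=dict(dish=(408,360,48),coaster=(417,296,19),beaker=(203,186,24),strainer=(270,190,16),lid=(339,239,16),big=(306,290,26)))
for n in('top','side'):
    z=np.load(n+'0.npz'); p=P(n); X=cloud(p,z['d']); 
    for k,(u,v,r) in boxes[n].items():
        c=X[v-r:v+r+1,u-r:u+r+1].reshape(-1,3); c=c[c[:,2]>5]
        h=np.percentile(c[:,2],97); hi=c[c[:,2]>h-6]
        f=lambda c:np.round([c[:,0].min()/2+c[:,0].max()/2,c[:,1].min()/2+c[:,1].max()/2,np.ptp(c[:,0]),np.ptp(c[:,1])])
        print(n,k,'ztop',round(h,1),'all',f(c),'top',f(hi),len(hi))
```

```text
top dish ztop 20.5 all [ 494. -379.  172.  179.] top [ 494. -377.  142.  145.] 352
top coaster ztop 18.8 all [ 632. -261.   82.   86.] top [ 631. -258.   58.   57.] 264
top beaker ztop 86.2 all [493. 382.  92.  96.] top [489. 369.  59.  61.] 111
top strainer ztop 68.8 all [628. 261.  72.  75.] top [620. 252.  51.  51.] 82
top lid ztop 35.5 all [637.  -7.  68.  70.] top [635.  -6.  15.  14.] 39
top big ztop 31.6 all [ 471. -120.   98.  102.] top [ 468. -116.   16.   16.] 48
side dish ztop 18.4 all [ 495. -354.  143.  196.] top [ 495. -354.  143.  195.] 832
side coaster ztop 15.4 all [ 632. -262.   63.   62.] top [ 632. -262.   62.   62.] 491
side beaker ztop 83.9 all [489. 352.  70. 101.] top [491. 368.  65.  68.] 144
side strainer ztop 67.8 all [620. 253. 215. 244.] top [579. 206. 133. 149.] 94
side lid ztop 34.8 all [634.  -7.  59.  61.] top [635.  -7.  18.  19.] 42
side big ztop 33.3 all [469. -90.  88. 149.] top [ 469. -120.   16.   18.] 57
```

>>> {"op": "jog_arm", "data": {"moves": [[[24,-43,0,0,0,0],[24,-43,0,0,0,0],[24,-43,0,0,0,0],[24,-43,0,0,0,0],[24,-43,0,0,0,0]]], "gripper": 1}}

```text
clock: 0.6
eef_pos: [314.2, 295.7, 221.4]
eef_rot: [2.847, 1.566, -2.222]
wrist_force: [0.3, 0.8, -0.6]
finger_gap: 94.2
```

```bash
cat >> h.py <<'E'
from scipy.spatial.transform import Rotation as Rn
def st():
    s=manip.read_state(); R=Rn.from_euler('xyz',s['eef_rot']).as_matrix()
    print('t%.2f'%s['clock'],'pos',np.round(s['eef_pos'],1),'F',np.round(s['wrist_force'],1),'gap%.1f'%s['finger_gap'],'x',np.round(R[:,0],3),'jaw',np.round(R[:,2],3),'q',np.round(s['joints'],2))
    return s,R
E
python3 -c "from h import *;st()"
```

```text
t0.60 pos [314.2 295.7 221.4] F [ 0.3  0.8 -0.6] gap94.2 x [-0.003 -0.004 -1.   ] jaw [ 0.348  0.937 -0.004] q [ 0.67  0.04  1.84 -0.    1.27 -0.54]
```

>>> {"op": "jog_arm", "data": {"moves": [[[24,-43,0,0,0,0],[24,-43,0,0,0,0],[24,-43,0,0,0,0],[24,-43,0,0,0,0],[24,-43,0,0,0,0]]]}}

```text
clock: 1.1
eef_pos: [433.6, 75.8, 221.4]
eef_rot: [2.916, 1.567, -2.152]
wrist_force: [0.7, -0.0, 0.2]
finger_gap: 94.1
```

>>> {"op": "jog_arm", "data": {"moves": [[[24,-43,0,0,0,0],[24,-43,0,0,0,0],[24,-43,0,0,0,0],[24,-43,0,0,0,0],[24,-43,-10,0,0,0]]]}}

```text
clock: 1.6
eef_pos: [552.9, -143.3, 212.0]
eef_rot: [-3.094, 1.567, -1.88]
wrist_force: [-0.2, 0.9, 0.8]
finger_gap: 93.7
```

>>> {"op": "jog_arm", "data": {"moves": [[[24,-43,-20,0,0,0],[24,-43,-20,0,0,0],[0,0,0,0,0,0]]]}}

```text
clock: 1.9
eef_pos: [597.4, -228.6, 170.2]
eef_rot: [2.313, 1.565, -2.76]
wrist_force: [-0.4, 0.4, -1.5]
finger_gap: 94.1
```

```bash
python3 -c "
from h import *
st(); im,d,p=shot('wrist','w1.png'); np.save('w1.npy',d); print(-p[2].T@p[3],p[2])"
```

```text
t1.90 pos [ 597.4 -228.6  170.2] F [-0.4  0.4 -1.5] gap94.1 x [-0.005 -0.002 -1.   ] jaw [ 0.353  0.936 -0.004] q [-0.42  0.55  1.3  -0.    1.3  -1.63]
[ 519.94218624 -198.45534406  330.54844435] [[ 0.35329698  0.93550652 -0.00296585]
 [ 0.8992725  -0.33873584  0.27670744]
 [ 0.25785697 -0.10042701 -0.96094963]]
```

View pics/w1.png

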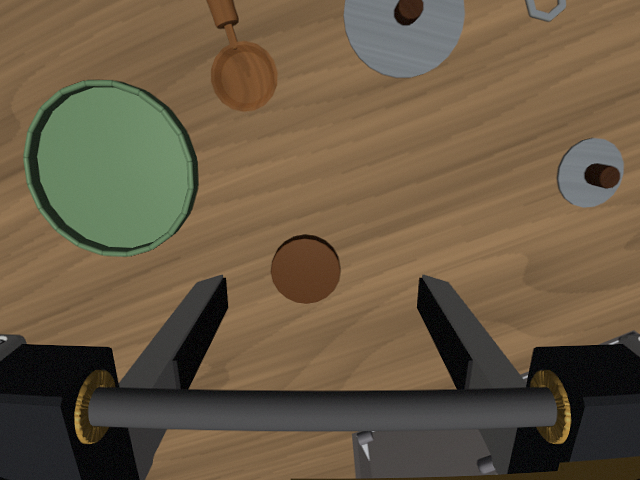

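The wrist view shows the coaster at (306,270), the dish at (112,168) and the small lid at (590,173). I fit them on their planes.

```bash
cat >> h.py <<'E'
def fit(X,u,v,r,z0,z1):
    "circle through the silhouette of points with z0<z<z1, near pixel u,v"
    s=np.zeros(X.shape[:2],np.uint8); y0,x0=max(v-r,0),max(u-r,0); w=X[y0:v+r+1,x0:u+r+1,2]
    s[y0:v+r+1,x0:u+r+1]=((w>z0)&(w<z1))*255
    s=cv2.morphologyEx(s,cv2.MORPH_OPEN,np.ones((3,3)))
    c=X[s>0][:,:2].astype(np.float32); (a,b),R=cv2.minEnclosingCircle(c); return np.round([a,b,R,np.median(X[s>0][:,2]),len(c)],1)
E
python3 - <<'E'
from h import *
s=manip.read_state(); X=cloud(P('wrist'),np.load('w1.npy'))
print('coaster',fit(X,306,270,42,10,25)); print('dish',fit(X,112,168,95,13,25)); print('lid',fit(X,590,173,38,9,18)); print('table z',np.nanmedian(X[300:330,250:360,2]))
im=cv2.imread('pics/w1.png').astype(int); p=P('wrist')
m=((im[...,1]>im[...,2]+15)&(im[...,1]>70)).astype(np.uint8); c=max(cv2.findContours(m,0,1)[0],key=cv2.contourArea)
print('dish col',cv2.minEnclosingCircle(onplane(p,c.reshape(-1,2),18)[:,:2].astype(np.float32)))
t=(cloud(p,np.load('w1.npy'))[...,2]); print(t[270,306],t[168,112])
E
```

```text
coaster [ 630.7 -254.9   30.1   15.3 3625. ]
dish [ 494.4 -374.4   72.5   18.4 4043. ]
lid [ 6.342e+02 -2.700e+00  2.990e+01  1.430e+01  2.873e+03]
table z 1.45866953714102
dish col ((494.0628967285156, -374.1539306640625), 71.72087097167969)
15.454713492143696 7.898745555952303
```

>>> {"op": "jog_arm", "data": {"moves": [[[17,-13,-30,0.1,-0.3,0],[16,-13,-40,0,0,0],[0,0,-40,0,0,0],[0,0,-20,0,0,0],[0,0,0,0,0,0]]]}}

```text
clock: 2.45
eef_pos: [631.5, -249.7, 42.0]
eef_rot: [-1.516, 1.564, -0.302]
wrist_force: [0.5, 1.0, -0.1]
finger_gap: 93.9
```

```bash
python3 -c "
from h import *
st(); im,d,p=shot('wrist'); X=cloud(p,d); import numpy as np
m=np.abs(X[...,2]-15)<5; print(fit(X,int(320),int(250),120,9,22))
cv2.imwrite('pics/w2.png',im)"
```

```text
t2.45 pos [ 631.5 -249.7   42. ] F [ 0.5  1.  -0.1] gap93.9 x [ 0.007 -0.002 -1.   ] jaw [0.349 0.937 0.   ] q [-0.43  0.76  1.27  0.    1.11 -1.65]
[ 630.7 -257.    30.2   13.6 9687. ]
```

View pics/w2.png

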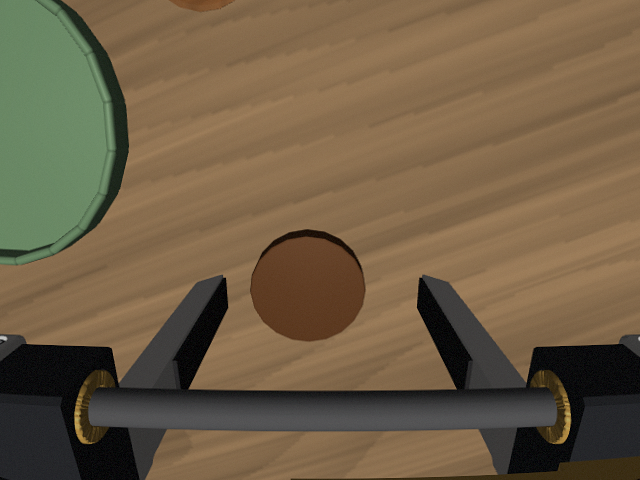

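The coaster sits slightly left of the jaws' centre, at (308,286). I shift, go down and grip.

>>> {"op": "jog_arm", "data": {"moves": [[[-1,-7,-10,0,0.4,0],[0,0,-10,0,0,0],[0,0,0,0,0,0]]]}}

```text
clock: 2.8
eef_pos: [632.7, -257.2, 27.5]
eef_rot: [-1.907, 1.562, -0.692]
wrist_force: [-0.4, 0.3, -0.2]
finger_gap: 93.9
```

>>> {"op": "jog_arm", "data": {"moves": [[[0,0,0,0,0,0],[0,0,0,0,0,0],[0,0,0,0,0,0],[0,0,0,0,0,0],[0,0,0,0,0,0]]], "gripper": -1, "squeeze": 15}}

```text
clock: 3.3
eef_pos: [633.5, -257.5, 29.8]
eef_rot: [-1.837, 1.559, -0.622]
wrist_force: [-0.1, -0.4, 0.2]
finger_gap: 58.5
```

```bash
python3 -c "
from h import *
st()"
```

```text
t3.30 pos [ 633.5 -257.5   29.8] F [-0.1 -0.4  0.2] gap58.5 x [ 0.01  -0.007 -1.   ] jaw [ 0.348  0.937 -0.003] q [-0.44  0.79  1.26 -0.    1.09 -1.65]
```

>>> {"op": "jog_arm", "data": {"moves": [[[0,0,-1,0,0,0],[0,0,-1,0,0,0],[-1,0,-6,0,0.5,0],[-1,0,-5,-0.3,0.3,0],[0,0,-1,0,0,0]]], "gripper": 0.7}}

```text
clock: 3.8
eef_pos: [632.5, -258.0, 19.7]
eef_rot: [-2.967, 1.557, -1.751]
wrist_force: [-11.2, 3.3, 15.6]
finger_gap: 79.9
```

```bash
python3 -c "
from h import *
st()"
```

```text
t3.80 pos [ 632.5 -258.    19.7] F [-11.2   3.3  15.6] gap79.9 x [-0.002 -0.014 -1.   ] jaw [ 0.348  0.937 -0.014] q [-0.44  0.8   1.25 -0.02  1.08 -1.64]
```

>>> {"op": "jog_arm", "data": {"moves": [[[0,0,3,0.7,0,0],[0,0,0,0,0,0]]]}}

```text
clock: 4.0
eef_pos: [632.4, -258.0, 22.6]
eef_rot: [2.26, 1.567, -2.808]
wrist_force: [-0.3, -0.1, -0.9]
finger_gap: 79.9
```

```bash
python3 -c "
from h import *
st()"
```

```text
t4.00 pos [ 632.4 -258.    22.6] F [-0.3 -0.1 -0.9] gap79.9 x [-0.003 -0.001 -1.   ] jaw [ 0.348  0.938 -0.002] q [-0.44  0.8   1.25 -0.    1.09 -1.65]
```

Good pose. I close, with a slight downward bias against the creep.

>>> {"op": "jog_arm", "data": {"moves": [[[0,0,-0.3,0,0,0],[0,0,-0.3,0,0,0],[0,0,-0.3,0,0,0],[0,0,-0.3,0,0,0]]], "gripper": -1}}

```text
clock: 4.4
eef_pos: [632.0, -257.8, 20.2]
eef_rot: [2.143, 1.566, -2.925]
wrist_force: [-3.3, 1.3, 9.7]
finger_gap: 59.0
```

```bash
python3 -c "
from h import *
st()"
```

```text
t4.40 pos [ 632.  -257.8   20.2] F [-3.3  1.3  9.7] gap59.0 x [-0.005 -0.001 -1.   ] jaw [ 0.348  0.938 -0.003] q [-0.44  0.8   1.25 -0.    1.09 -1.65]
```

>>> {"op": "jog_arm", "data": {"moves": [[[0,0,10,0,0,0],[0,0,30,0,0,0],[0,0,40,0,0,0],[-25,-20,10,0,0,0],[-30,-25,0,0,0,0]]]}}

```text
clock: 4.9
eef_pos: [577.3, -300.4, 113.8]
eef_rot: [2.092, 1.565, -2.971]
wrist_force: [-0.8, -0.0, -1.0]
finger_gap: 59.2
```

>>> {"op": "jog_arm", "data": {"moves": [[[-30,-26,0,0,0,0],[-30,-26,0,0,0,0],[-20,-20,0,0,0,0],[0,0,0,0,0,0],[0,0,0,0,0,0]]]}}

```text
clock: 5.4
eef_pos: [491.9, -377.3, 118.1]
eef_rot: [2.984, 1.566, -2.081]
wrist_force: [0.4, 0.7, 0.0]
finger_gap: 59.3
```

```bash
cat >> h.py <<'E'
def dish(im,p):
    im=im.astype(int); m=((im[...,1]>im[...,2]+15)&(im[...,1]>70)).astype(np.uint8); c=max(cv2.findContours(m,0,1)[0],key=cv2.contourArea)
    c=c.reshape(-1,2); c=c[(c[:,0]>2)&(c[:,0]<637)&(c[:,1]>2)]
    return c
E
python3 -c "
from h import *
st(); im,d,p=shot('wrist','w3.png'); np.save('w3.npy',d)
X=cloud(p,d); print('coaster?',fit(X,310,280,90,60,140))"
```

```text
t5.40 pos [ 491.9 -377.3  118.1] F [0.4 0.7 0. ] gap59.3 x [-0.002 -0.004 -1.   ] jaw [ 0.346  0.938 -0.005] q [-0.71  0.55  1.42 -0.01  1.17 -1.93]
coaster? [  481.7  -375.7    39.2   111.6 14797. ]
```

View pics/w3.png

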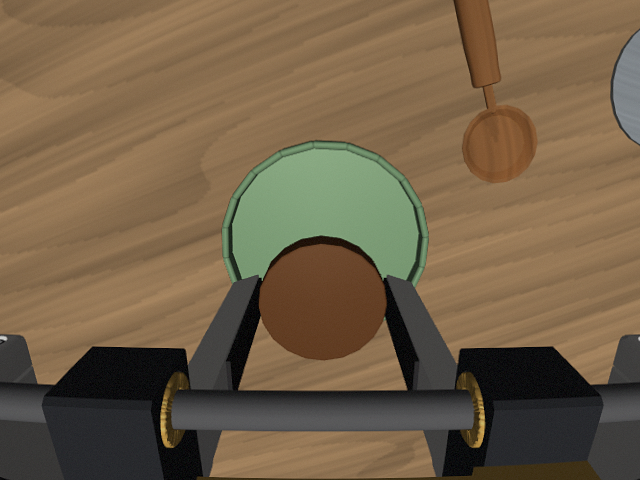

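The coaster is held at (323,298), above the dish (~(325,240)). I fit both circles.

```bash
cat >> h.py <<'E'
from scipy.optimize import least_squares
def circ(q,r):
    f=least_squares(lambda a:np.hypot(q[:,0]-a[0],q[:,1]-a[1])-r,q[:,:2].mean(0),loss='soft_l1'); return np.round(f.x,1),round(float(np.sqrt(np.mean(f.fun**2))),2)
E
python3 - <<'E'
from h import *
p=P('wrist'); im=cv2.imread('pics/w3.png'); c=dish(im,p); h=c[c[:,1]<250]
q=onplane(p,h,17); print('dish',circ(q,71.5),len(q))
X=cloud(p,np.load('w3.npy')); b=im.astype(int); m=((X[...,2]>100)&(X[...,2]<125)&(b[...,2]>b[...,0]+30)).astype(np.uint8)
k=max(cv2.findContours(m,0,1)[0],key=cv2.contourArea).reshape(-1,2)
z=np.nanmedian(X[m>0][:,2]);print(z); q=onplane(p,k,z); print('coaster',circ(q,30),cv2.minEnclosingCircle(q[:,:2].astype(np.float32)))
E
```

```text
dish (array([ 495.3, -376.5]), 20.65) 586
111.54198899379941
coaster (array([ 490.8, -376.4]), 0.82) ((490.7474670410156, -376.260498046875), 29.67699432373047)
```

>>> {"op": "jog_arm", "data": {"moves": [[[2,0,-30,0.2,-0.1,0],[2,0,-30,0,0,0],[0,0,-15,0,0,0],[0,0,-8,0,0,0],[0,0,-1,0,0,0]]]}}

```text
clock: 5.95
eef_pos: [500.4, -374.2, 33.3]
eef_rot: [-2.183, 1.567, -0.96]
wrist_force: [-1.0, -0.1, 0.5]
finger_gap: 59.2
```

```bash
python3 -c "
from h import *
st()"
```

```text
t5.95 pos [ 500.4 -374.2   33.3] F [-1.  -0.1  0.5] gap59.2 x [ 0.002 -0.003 -1.   ] jaw [ 0.341  0.94  -0.002] q [-0.7   0.67  1.45 -0.    1.02 -1.92]
```

>>> {"op": "jog_arm", "data": {"moves": [[[-5,-2,-2,0,0,0],[0,0,-2,0,0,0],[0,0,-2,0,0,0],[0,0,-1,0,0,0]]]}}

```text
clock: 6.35
eef_pos: [496.1, -377.1, 28.9]
eef_rot: [-2.052, 1.563, -0.829]
wrist_force: [0.3, 0.8, -0.3]
finger_gap: 59.1
```

```bash
python3 -c "
from h import *
st()"
```

```text
t6.35 pos [ 496.1 -377.1   28.9] F [ 0.3  0.8 -0.3] gap59.1 x [ 0.005 -0.006 -1.   ] jaw [ 0.34   0.94  -0.004] q [-0.71  0.67  1.46 -0.    1.   -1.93]
```

>>> {"op": "jog_arm", "data": {"moves": [[[0,0,-1.5,0.3,0.3,0],[0,0,-1.5,0,0,0],[0,0,-1,0,0,0],[0,0,-1,0,0,0]]]}}

```text
clock: 6.75
eef_pos: [496.5, -377.5, 26.1]
eef_rot: [-2.335, 1.57, -1.112]
wrist_force: [-8.3, 5.4, 16.6]
finger_gap: 59.2
```

```bash
python3 -c "
from h import *
st()"
```

```text
t6.75 pos [ 496.5 -377.5   26.1] F [-8.3  5.4 16.6] gap59.2 x [ 0.    -0.001 -1.   ] jaw [ 0.34   0.94  -0.001] q [-0.71  0.68  1.46 -0.    1.01 -1.93]
```

>>> {"op": "jog_arm", "data": {"moves": [[[0,0,1,0,0,0],[0,0,0,0,0,0],[0,0,0,0,0,0],[0,0,5,0,0,0],[0,0,15,0,0,0]]], "gripper": 0.7}}

```text
clock: 7.25
eef_pos: [495.9, -376.8, 46.3]
eef_rot: [1.364, 1.569, 2.588]
wrist_force: [0.7, 0.3, 0.4]
finger_gap: 80.0
```

>>> {"op": "jog_arm", "data": {"moves": [[[0,0,40,0,0,0],[0,0,48,0,0,0],[0,0,0,0,0,0],[0,0,0,0,0,0]]], "gripper": 1}}

```text
clock: 7.65
eef_pos: [496.1, -377.0, 143.1]
eef_rot: [-2.103, 1.569, -0.879]
wrist_force: [-0.5, 0.8, -0.9]
finger_gap: 94.2
```

```bash
python3 -c "
from h import *
st(); im,d,p=shot('wrist','w4.png'); np.save('w4.npy',d)"
```

```text
t7.65 pos [ 496.1 -377.   143.1] F [-0.5  0.8 -0.9] gap94.2 x [ 0.001 -0.002 -1.   ] jaw [ 0.34   0.94  -0.001] q [-0.71  0.53  1.39 -0.    1.22 -1.93]
```

View pics/w4.png

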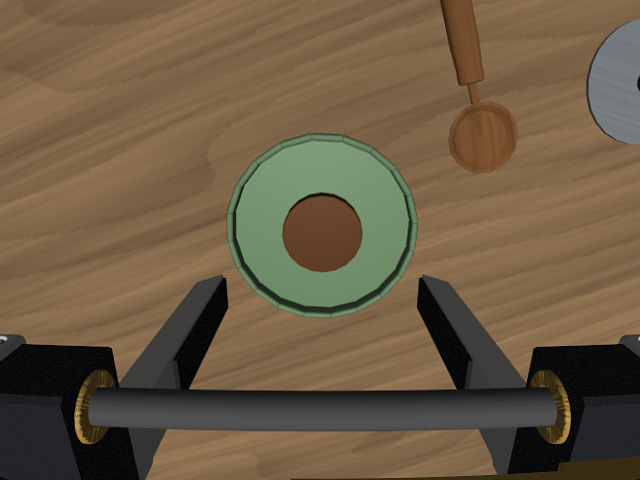

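The coaster at (322,232) looks flat in the dish (322,225). I check the offset and move on to the beaker.

Run:
```python
from h import *
p=P('wrist'); im=cv2.imread('pics/w4.png'); print('dish',circ(onplane(p,dish(im,p),17),71.5))
b=im.astype(int); m=((b[...,2]>b[...,1]+15)).astype(np.uint8); m2=np.zeros_like(m); m2[185:280,270:375]=m[185:280,270:375]
k=max(cv2.findContours(m2,0,1)[0],key=cv2.contourArea).reshape(-1,2); k=k[k[:,1]>225]; print('coaster',circ(onplane(p,k,20),30))
print(np.nanmedian(cloud(p,np.load('w4.npy'))[225:240,312:332,2]))
```

```text
dish (array([ 494.7, -376.8]), 0.54)
coaster (array([ 494.7, -376.6]), 0.68)
20.25855989217675
```

>>> {"op": "jog_arm", "data": {"moves": [[[0,30,30,0,0,0],[0,45,20,0,0,0],[0,48,10,0,0,0],[0,49,0,0,0,0],[0,49,0,0,0,0]]]}}

```text
clock: 8.2
eef_pos: [493.4, -153.6, 201.5]
eef_rot: [1.517, 1.568, 2.733]
wrist_force: [0.1, -0.1, -0.2]
finger_gap: 94.0
```

>>> {"op": "jog_arm", "data": {"moves": [[[0,49,0,0,0,0],[0,49,0,0,0,0],[0,49,0,0,0,0],[0,49,0,0,0,0],[0,49,0,0,0,0]]]}}

```text
clock: 8.7
eef_pos: [490.3, 96.5, 199.4]
eef_rot: [1.719, 1.565, 2.934]
wrist_force: [0.7, 0.1, 0.7]
finger_gap: 93.9
```

>>> {"op": "jog_arm", "data": {"moves": [[[0,49,0,0,0,0],[0,49,0,0,0,0],[0,49,0,0,0,0],[0,30,0,0,0,0],[0,0,0,0,0,0]]]}}

```text
clock: 9.2
eef_pos: [486.6, 282.6, 196.0]
eef_rot: [1.95, 1.56, -3.114]
wrist_force: [0.3, 0.1, -1.0]
finger_gap: 94.0
```

```bash
python3 -c "
from h import *
st(); im,d,p=shot('wrist','w5.png'); np.save('w5.npy',d)"
```

```text
t9.20 pos [486.6 282.6 196. ] F [ 0.3  0.1 -1. ] gap94.0 x [-0.011 -0.    -1.   ] jaw [ 0.344  0.939 -0.004] q [ 0.46  0.36  1.51  0.    1.28 -0.76]
```

View pics/w5.png

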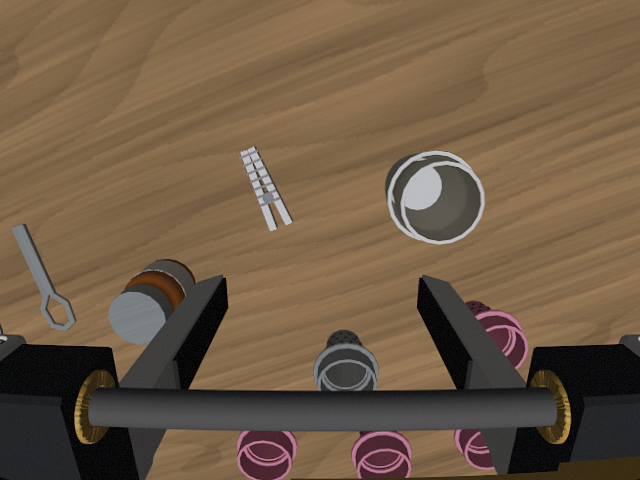

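Beaker rim at (442,202), cup rim around it, strainer at (347,370). The coaster is centred within 1 mm in the dish. I measure the beaker rim and strainer from this view.

Run:
```python
from h import *
X=cloud(P('wrist'),np.load('w5.npy'))
print('beaker',fit(X,440,198,55,78,95)); print('cup',fit(X,435,198,60,53,68))
c=fit(X,440,198,55,78,95)
z=X[150:250,380:490,2]; print(np.nanpercentile(z[z>75],[50,97])); print('str',fit(X,347,362,38,58,80))
```

```text
beaker [ 489.1  369.7   30.2   84.1 1459. ]
cup [ 488.3  369.5   35.3   59.3 1631. ]
[83.84784528 85.64920876]
str [618.3 255.6  25.8  65.1 605. ]
```

>>> {"op": "jog_arm", "data": {"moves": [[[1,45,0,0,-0.6,0],[1,42,-10,0,0,0],[0,2,-30,0,0,0],[0,0,-25,0,0,0],[0,0,0,0,0,0]]]}}

```text
clock: 9.75
eef_pos: [489.6, 368.0, 127.6]
eef_rot: [2.826, 1.567, -2.242]
wrist_force: [0.5, -0.1, -0.4]
finger_gap: 94.1
```

```bash
python3 -c "
from h import *
st(); im,d,p=shot('wrist','w6.png'); X=cloud(p,d); print(fit(X,320,270,150,78,95),fit(X,320,270,150,53,68))"
```

```text
t9.75 pos [489.6 368.  127.6] F [ 0.5 -0.1 -0.4] gap94.1 x [-0.002 -0.003 -1.   ] jaw [ 0.349  0.937 -0.004] q [ 0.59  0.53  1.43 -0.    1.18 -0.63]
[ 489.1  371.5   30.2   84.1 2343. ] [ 488.8  371.9   35.2   59.5 2587. ]
```

>>> {"op": "jog_arm", "data": {"moves": [[[-0.5,3.5,-15,0.2,0,0],[0,0,-15,0,0,0],[0,0,-8,0,0,0],[0,0,-2,0,0,0],[0,0,-1,0,0,0]]]}}

```text
clock: 10.3
eef_pos: [491.7, 370.5, 88.9]
eef_rot: [-0.278, 1.565, 0.934]
wrist_force: [-0.3, 1.0, -0.3]
finger_gap: 93.8
```

```bash
python3 -c "
from h import *
st()"
```

```text
t10.30 pos [491.7 370.5  88.9] F [-0.3  1.  -0.3] gap93.8 x [ 0.003  0.004 -1.   ] jaw [0.351 0.936 0.005] q [ 0.59  0.58  1.46  0.    1.1  -0.63]
```

>>> {"op": "jog_arm", "data": {"moves": [[[-2.5,1,-3,-0.2,0.2,0],[0,0,-1.5,0,0,0],[0,0,-0.5,0,0,0]]]}}

```text
clock: 10.6
eef_pos: [489.3, 371.8, 84.4]
eef_rot: [-0.033, 1.569, 1.179]
wrist_force: [-0.0, -0.4, 0.4]
finger_gap: 94.2
```

>>> {"op": "jog_arm", "data": {"moves": [[[0,0,-0.3,0,0,0],[0,0,-0.3,0,0,0],[0,0,-0.3,0,0,0],[0,0,-0.3,0,0,0],[0,0,-0.3,0,0,0]]], "gripper": -1, "squeeze": 15}}

```text
clock: 11.1
eef_pos: [489.5, 372.0, 83.5]
eef_rot: [-0.321, 1.569, 0.891]
wrist_force: [-0.2, -1.4, 3.2]
finger_gap: 61.0
```

```bash
python3 -c "
from h import *
st()"
```

```text
t11.10 pos [489.5 372.   83.5] F [-0.2 -1.4  3.2] gap61.0 x [ 0.001  0.002 -1.   ] jaw [0.351 0.936 0.002] q [ 0.59  0.58  1.46  0.    1.1  -0.62]
```

>>> {"op": "jog_arm", "data": {"moves": [[[0,0,-0.2,0,0,0],[0,0,2,0,0,0],[0,0,3,0,0,0],[0,0,3,0,0,0],[0,0,0,0,0,0]]], "squeeze": 20}}

```text
clock: 11.6
eef_pos: [489.4, 371.9, 91.7]
eef_rot: [-0.201, 1.569, 1.011]
wrist_force: [0.5, 0.3, -1.2]
finger_gap: 60.6
```

```bash
python3 -c "
from h import *
st(); im,d,p=shot('wrist','w6b.png'); X=cloud(p,d); print(fit(X,320,270,150,80,103),fit(X,320,270,150,53,75))"
```

```text
t11.60 pos [489.4 371.9  91.7] F [ 0.5  0.3 -1.2] gap60.6 x [ 0.001  0.002 -1.   ] jaw [0.351 0.936 0.002] q [ 0.59  0.57  1.46  0.    1.11 -0.62]
[ 479.6  375.9   42.3   91.6 6985. ] [ 483.2  373.6   34.4   60.6 4970. ]
```

>>> {"op": "jog_arm", "data": {"moves": [[[0,0,6,0,0,0],[0,0,10,0,0,0],[0,0,14,0,0,0],[0,0,20,0,0,0],[0,0,25,0,0,0]]]}}

```text
clock: 12.15
eef_pos: [488.1, 371.1, 168.9]
eef_rot: [2.294, 1.567, -2.778]
wrist_force: [0.3, -0.1, -1.0]
finger_gap: 60.4
```

>>> {"op": "jog_arm", "data": {"moves": [[[0,0,25,0,0,0],[0,-10,20,0,0,0],[0,-25,5,0,0,0],[0,-35,0,0,0,0],[0,-45,0,0,0,0]]]}}

```text
clock: 12.65
eef_pos: [488.1, 257.3, 231.4]
eef_rot: [-0.571, 1.562, 0.647]
wrist_force: [1.2, -0.2, -0.8]
finger_gap: 60.5
```

```bash
python3 -c "
from h import *
st(); im,d,p=shot('top','t7.png'); im2,_,_=shot('side'); cv2.imwrite('pics/mix7.png',np.hstack([cv2.resize(im[180:380,60:360],(400,267)),cv2.resize(im2[100:300,100:400],(400,267))])); X=cloud(p,d); print('cup',fit(X,157,297,24,50,75))
X0=cloud(p,np.load('top0.npz')['d']); print('cup before',fit(X0,157,297,24,50,75))"
```

```text
t12.65 pos [488.1 257.3 231.4] F [ 1.2 -0.2 -0.8] gap60.5 x [ 0.007  0.005 -1.   ] jaw [0.346 0.938 0.007] q [ 0.42  0.29  1.51  0.    1.33 -0.8 ]
cup [ 0.  0.  0. nan  0.]
cup before [495.  386.6  19.   59.7  48. ]
  return _methods._mean(a, axis=axis, dtype=dtype,
  ret = ret.dtype.type(ret / rcount)
```

View pics/mix7.png

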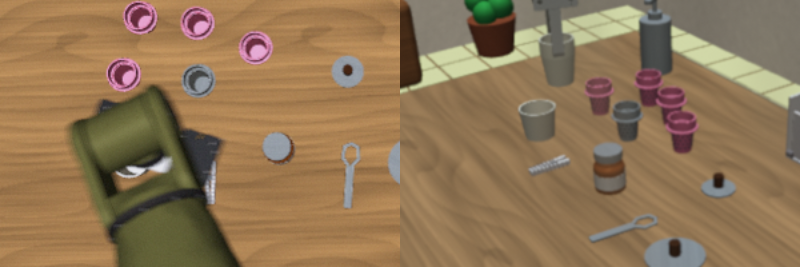

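The cup stands on the board, and the beaker is held. I carry it to the dish.

>>> {"op": "jog_arm", "data": {"moves": [[[0,-49,0,-0.2,0.3,0],[0,-49,0,0,0,0],[0,-49,0,0,0,0],[0,-49,0,0,0,0],[0,-49,0,0,0,0]]]}}

```text
clock: 13.25
eef_pos: [487.5, 9.3, 237.6]
eef_rot: [-0.888, 1.562, 0.332]
wrist_force: [0.7, 0.3, -1.2]
finger_gap: 60.5
```

>>> {"op": "jog_arm", "data": {"moves": [[[0,-49,0,0,0,0],[0,-49,0,0,0,0],[0,-49,0,0,0,0],[0,-49,0,0,0,0],[0,-49,0,0,0,0]]]}}

```text
clock: 13.75
eef_pos: [486.9, -240.9, 244.3]
eef_rot: [-1.164, 1.555, 0.057]
wrist_force: [2.1, 0.4, -1.0]
finger_gap: 60.8
```

>>> {"op": "jog_arm", "data": {"moves": [[[0,-49,0,0,0,0],[0,-45,0,0,0,0],[0,-30,0,0,0,0],[0,-15,0,0,0,0],[0,0,0,0,0,0]]]}}

```text
clock: 14.25
eef_pos: [485.9, -389.3, 248.8]
eef_rot: [-1.314, 1.551, -0.098]
wrist_force: [-0.7, 1.4, -1.9]
finger_gap: 60.7
```

```bash
python3 -c "
from h import *
st()"
```

```text
t14.25 pos [ 485.9 -389.3  248.8] F [-0.7  1.4 -1.9] gap60.7 x [ 0.02  -0.002 -1.   ] jaw [0.347 0.938 0.005] q [-0.74  0.44  1.28  0.01  1.41 -1.96]
```

>>> {"op": "jog_arm", "data": {"moves": [[[4,6,-20,0.1,1.1,0],[4,6,-25,0,0,0],[0,0,-25,0,0,0],[0,0,-10,0,0,0],[0,0,0,0,0,0]]]}}

```text
clock: 14.75
eef_pos: [496.1, -369.6, 164.4]
eef_rot: [1.723, 1.568, 2.944]
wrist_force: [-0.1, 0.2, -0.8]
finger_gap: 60.5
```

Run:
```python
from h import *
s,R=st(); im,d,p=shot('wrist','w8.png'); X=cloud(p,d); np.save('w8.npy',d)
c=dish(im,p); q=onplane(p,c,17); q=q[np.hypot(q[:,0]-494.7,q[:,1]+376.7)>62]; print('dish',circ(q,71.5),len(q))
z=s['eef_pos'][2]; print('z-rim',fit(X,320,280,130,z-6,z+10))
```

```text
t14.75 pos [ 496.1 -369.6  164.4] F [-0.1  0.2 -0.8] gap60.5 x [-0.003  0.001 -1.   ] jaw [ 0.343  0.939 -0.   ] q [-0.7   0.5   1.38 -0.    1.26 -1.92]
dish (array([ 494.3, -375.8]), 3.95) 644
z-rim [ 486.1 -365.5   42.2  165.2 5234. ]
```

View pics/w8.png

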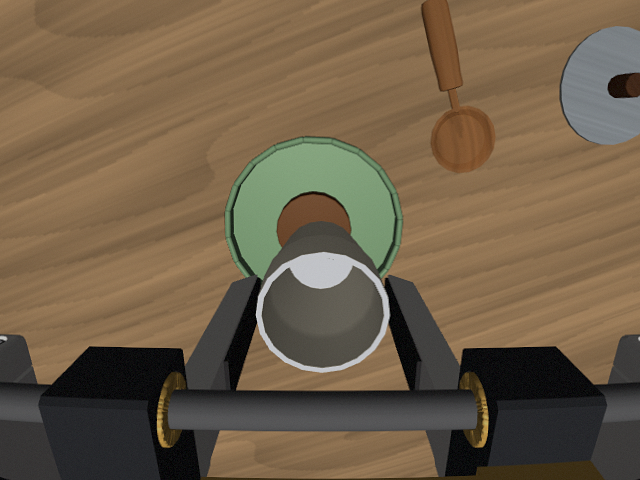

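The beaker is upright in the jaws (rim (323,312)), the coaster at (315,225). I measure the rim's centre relative to the TCP.

```bash
cat >> h.py <<'E'
def rim(im,p,X,box,z,lo,hi,r):
    "outer rim circle: depth points at z-lo..z+hi brighter than the dark fingers"
    x0,y0,x1,y1=box; m=np.zeros(im.shape[:2],np.uint8); w=(X[...,2]>z-lo)&(X[...,2]<z+hi)&(im.min(2)>150); m[y0:y1,x0:x1]=w[y0:y1,x0:x1]
    k=max(cv2.findContours(m,0,1)[0],key=cv2.contourArea); k=cv2.convexHull(k).reshape(-1,2)
    return circ(onplane(p,k,z),r),len(k)
E
python3 - <<'E'
from h import *
p=P('wrist'); im=cv2.imread('pics/w8.png'); X=cloud(p,np.load('w8.npy'))
print(rim(im,p,X,(240,240,410,385),165,8,8,30))
E
```

```text
((array([ 496.9, -369.6]), 0.3), 40)
```

>>> {"op": "jog_arm", "data": {"moves": [[[-1,-4,-15,0,0,0],[-1,-3,-15,0,0,0],[0,0,-10,0,0,0],[0,0,-6,0,0,0],[0,0,-1,0,0,0]]]}}

```text
clock: 15.3
eef_pos: [494.7, -377.5, 116.4]
eef_rot: [-2.899, 1.569, -1.678]
wrist_force: [0.4, -0.3, -1.5]
finger_gap: 60.6
```

```bash
python3 -c "
from h import *
st()"
```

```text
t15.30 pos [ 494.7 -377.5  116.4] F [ 0.4 -0.3 -1.5] gap60.6 x [-0.    -0.002 -1.   ] jaw [ 0.343  0.939 -0.002] q [-0.71  0.56  1.41 -0.    1.17 -1.93]
```

>>> {"op": "jog_arm", "data": {"moves": [[[-0.5,1,-6,0,0,0],[0,0,-5,0,0,0],[0,0,-3,0,0,0],[0,0,-1,0,0,0]]]}}

```text
clock: 15.7
eef_pos: [494.4, -376.7, 100.9]
eef_rot: [-2.54, 1.568, -1.32]
wrist_force: [-0.1, 0.0, -0.5]
finger_gap: 60.5
```

>>> {"op": "jog_arm", "data": {"moves": [[[0,0,-1,0,0,0],[0,0,-1,0,0,0],[0,0,-1,0,0,0]]]}}

```text
clock: 16.0
eef_pos: [494.8, -377.0, 98.5]
eef_rot: [-2.326, 1.567, -1.106]
wrist_force: [-0.5, 1.4, 6.9]
finger_gap: 60.3
```

```bash
python3 -c "
from h import *
st()"
```

```text
t16.00 pos [ 494.8 -377.    98.5] F [-0.5  1.4  6.9] gap60.3 x [ 0.002 -0.004 -1.   ] jaw [ 0.343  0.939 -0.003] q [-0.71  0.58  1.43 -0.    1.13 -1.93]
```

Contact at the expected height. I release and go up.

>>> {"op": "jog_arm", "data": {"moves": [[[0,0,-0.5,0,0,0],[0,0,0,0,0,0],[0,0,0,0,0,0],[0,0,0,0,0,0],[0,0,5,0,0,0]]], "gripper": 0.9}}

```text
clock: 16.5
eef_pos: [494.8, -377.0, 103.2]
eef_rot: [-2.32, 1.566, -1.1]
wrist_force: [0.0, 0.0, 0.4]
finger_gap: 89.3
```

>>> {"op": "jog_arm", "data": {"moves": [[[0,0,15,0,0,0],[0,0,30,0,0,0],[0,0,45,0,0,0],[0,0,40,0,0,0],[0,0,0,0,0,0]]], "gripper": 1}}

```text
clock: 17.0
eef_pos: [494.0, -376.3, 243.3]
eef_rot: [-2.205, 1.565, -0.985]
wrist_force: [0.2, -1.0, -0.2]
finger_gap: 93.7
```

Run:
```python
from h import *
s,R=st(); im,d,p=shot('wrist','w9.png'); X=cloud(p,d)
print('beaker',rim(im,p,X,(200,100,440,330),100,10,10,30)); print(fit(X,320,220,130,90,112))
q=onplane(p,dish(im,p),17); q=q[np.hypot(q[:,0]-494.7,q[:,1]+376.7)>66]; print('dish',circ(q,71.5),len(q))
```

```text
t17.00 pos [ 494.  -376.3  243.3] F [ 0.2 -1.  -0.2] gap93.7 x [ 0.003 -0.005 -1.   ] jaw [ 0.343  0.939 -0.004] q [-0.71  0.45  1.28 -0.    1.41 -1.93]
beaker ((array([ 493.7, -377.2]), 0.66), 33)
[ 493.9 -377.2   30.    99.1 1193. ]
dish (array([ 493.4, -375.9]), 1.02) 404
```

View pics/w9.png

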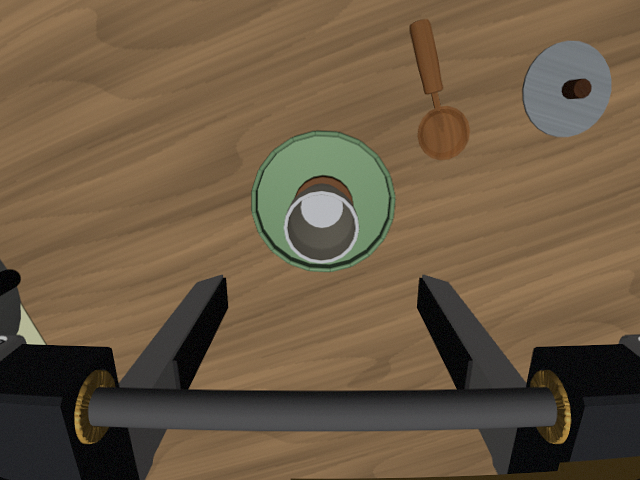

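The beaker stands upright on the coaster (rim (321,228)). On to the strainer.

>>> {"op": "jog_arm", "data": {"moves": [[[9,48,-5,0.2,0.2,0],[10,48,-5,0,0,0],[10,48,-5,0,0,0],[10,48,-5,0,0,0],[10,48,-5,0,0,0]]]}}

```text
clock: 17.55
eef_pos: [539.3, -134.2, 212.3]
eef_rot: [1.684, 1.564, 2.895]
wrist_force: [0.4, 0.3, -0.6]
finger_gap: 94.2
```

>>> {"op": "jog_arm", "data": {"moves": [[[10,48,-5,0,0,0],[10,48,-5,0,0,0],[10,48,-5,0,0,0],[10,48,-5,0,0,0],[10,48,0,0,0,0]]]}}

```text
clock: 18.05
eef_pos: [585.8, 110.0, 188.2]
eef_rot: [1.811, 1.557, 3.022]
wrist_force: [1.0, 0.6, 0.9]
finger_gap: 94.0
```

>>> {"op": "jog_arm", "data": {"moves": [[[10,48,0,0,0,0],[10,40,0,0,0,0],[5,20,0,0,0,0],[0,0,0,0,0,0],[0,0,0,0,0,0]]]}}

```text
clock: 18.55
eef_pos: [608.1, 227.2, 182.9]
eef_rot: [1.941, 1.549, -3.124]
wrist_force: [0.7, -0.6, -0.1]
finger_gap: 94.1
```

Run:
```python
from h import *
s,R=st(); im,d,p=shot('wrist','w10.png'); X=cloud(p,d); np.save('w10.npy',d)
# pixel of expected strainer top
K,D,Rc,t=p; uv=cv2.projectPoints(np.array([[619,255,67.]]),cv2.Rodrigues(Rc)[0],t,K,D)[0].ravel().astype(int); print(uv)
print(fit(X,uv[0],uv[1],45,60,80))
```

```text
t18.55 pos [608.1 227.2 182.9] F [ 0.7 -0.6 -0.1] gap94.1 x [-0.022 -0.    -1.   ] jaw [ 0.346  0.938 -0.008] q [ 0.3   0.57  1.24  0.01  1.36 -0.92]
[363 242]
[ 619.5  256.9   26.2   66.2 1064. ]
```

View pics/w10.png

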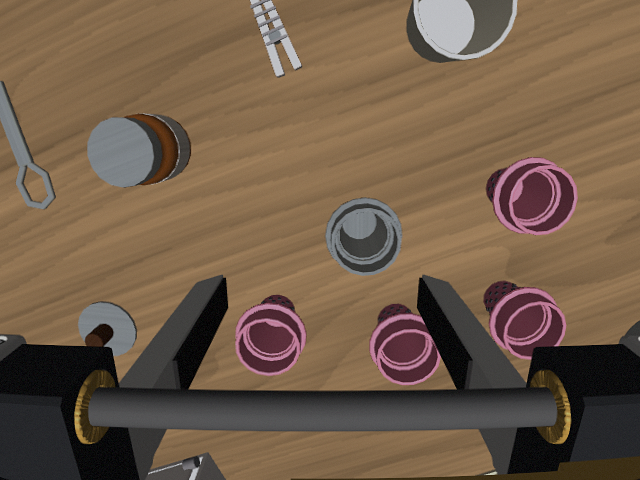

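Grey strainer at (363,236); the pink ones keep clear of the jaws' line. I approach.

>>> {"op": "jog_arm", "data": {"moves": [[[6,15,-20,0,-1.2,0],[6,15,-25,0,0,0],[0,0,-20,0,0,0],[0,0,-5,0,0,0],[0,0,0,0,0,0]]]}}

```text
clock: 19.1
eef_pos: [620.9, 251.2, 112.2]
eef_rot: [-1.992, 1.57, -0.782]
wrist_force: [-0.5, 0.7, 1.0]
finger_gap: 94.0
```

Run:
```python
from h import *
s,R=st(); im,d,p=shot('wrist','w11.png'); X=cloud(p,d)
K,D,Rc,t=p; uv=cv2.projectPoints(np.array([[619,257,67.]]),cv2.Rodrigues(Rc)[0],t,K,D)[0].ravel().astype(int); print(uv)
print(fit(X,uv[0],uv[1],70,60,80))
w=X[...,2]; b=im.astype(int); m=(w>40)&(w<80)&(b[...,2]>b[...,1]+30); print('nearest pink',np.hypot(X[...,0][m]-619,X[...,1][m]-257).min())
```

```text
t19.10 pos [620.9 251.2 112.2] F [-0.5  0.7  1. ] gap94.0 x [ 0.001 -0.001 -1.   ] jaw [ 0.353  0.936 -0.   ] q [ 0.33  0.67  1.25 -0.    1.22 -0.88]
[330 269]
[ 619.4  256.5   26.1   66.1 1949. ]
nearest pink 72.50635289296174
```

>>> {"op": "jog_arm", "data": {"moves": [[[-1.5,5.5,-15,0,0,0],[-1,0,-12,0,0,0],[-1,0,-8,0,0,0],[0,0,-2,0,0,0]]]}}

```text
clock: 19.55
eef_pos: [618.1, 256.3, 75.4]
eef_rot: [-1.059, 1.566, 0.15]
wrist_force: [-0.1, -0.3, -0.3]
finger_gap: 93.9
```

```bash
python3 -c "
from h import *
st()"
```

```text
t19.55 pos [618.1 256.3  75.4] F [-0.1 -0.3 -0.3] gap93.9 x [ 0.004  0.001 -1.   ] jaw [0.354 0.935 0.002] q [ 0.34  0.7   1.28 -0.    1.15 -0.87]
```

>>> {"op": "jog_arm", "data": {"moves": [[[1,0,-3,0,0.2,0],[0,0,-1.5,0,0,0],[0,0,0,0,0,0]]]}}

```text
clock: 19.85
eef_pos: [619.2, 256.3, 70.5]
eef_rot: [-0.404, 1.57, 0.806]
wrist_force: [-0.0, 0.5, -0.5]
finger_gap: 94.1
```

>>> {"op": "jog_arm", "data": {"moves": [[[0,0,0,0,0,0],[0,0,0,0,0,0],[0,0,0,0,0,0],[0,0,0,0,0,0],[0,0,0,0,0,0]]], "gripper": -1, "squeeze": 15}}

```text
clock: 20.35
eef_pos: [619.7, 256.5, 71.6]
eef_rot: [-0.688, 1.568, 0.521]
wrist_force: [-0.1, 0.1, -0.4]
finger_gap: 57.6
```

```bash
python3 -c "
from h import *
st()"
```

```text
t20.35 pos [619.7 256.5  71.6] F [-0.1  0.1 -0.4] gap57.6 x [ 0.002  0.001 -1.   ] jaw [0.354 0.935 0.002] q [ 0.34  0.71  1.28  0.    1.15 -0.87]
```

>>> {"op": "jog_arm", "data": {"moves": [[[0,0,-0.2,0,0,0],[0,0,-0.2,0,0,0],[0,0,-0.2,0,0,0]]]}}

```text
clock: 20.65
eef_pos: [619.9, 256.4, 71.4]
eef_rot: [-0.812, 1.568, 0.397]
wrist_force: [-1.2, -1.4, 2.0]
finger_gap: 52.5
```

>>> {"op": "jog_arm", "data": {"moves": [[[0,0,4,0,0,0],[0,0,8,0,0,0],[0,0,8,0,0,0],[0,0,0,0,0,0]]]}}

```text
clock: 21.05
eef_pos: [619.7, 256.4, 92.9]
eef_rot: [-0.71, 1.568, 0.499]
wrist_force: [-0.6, -0.6, -1.4]
finger_gap: 52.1
```

```bash
python3 -c "
from h import *
st()
im,d,p=shot('side'); X=cloud(p,d); print(fit(X,270,190,40,70,110)); im2,d2,p2=shot('wrist','w12.png'); np.save('w12.npy',d2)
cv2.imwrite('pics/s12.png',np.hstack([cv2.resize(im[60:260,130:380],(400,320)),cv2.resize(im2,(400,320))]))"
```

```text
t21.05 pos [619.7 256.4  92.9] F [-0.6 -0.6 -1.4] gap52.1 x [ 0.002  0.001 -1.   ] jaw [0.354 0.935 0.002] q [ 0.34  0.69  1.27  0.    1.19 -0.87]
[554.4 193.4 119.9  76.6 512. ]
```

View pics/s12.png

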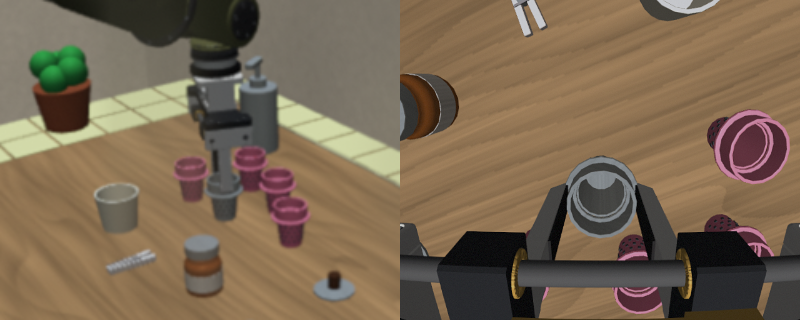

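The strainer is gripped by its collar, upright. I lift and carry it to the beaker.

>>> {"op": "jog_arm", "data": {"moves": [[[0,0,25,0,0,0],[0,0,40,0,0,0],[0,-20,45,0,0,0],[-4,-35,30,0,0,0],[-9,-47,8,0,0,0]]]}}

```text
clock: 21.65
eef_pos: [603.2, 155.4, 239.7]
eef_rot: [2.213, 1.564, -2.855]
wrist_force: [1.3, 0.2, -1.5]
finger_gap: 52.2
```

>>> {"op": "jog_arm", "data": {"moves": [[[-10,-48,0,0,0,0],[-10,-48,0,0,0,0],[-10,-48,0,0,0,0],[-10,-48,0,0,0,0],[-10,-48,0,0,0,0]]]}}

```text
clock: 22.15
eef_pos: [550.4, -90.0, 241.3]
eef_rot: [2.433, 1.567, -2.633]
wrist_force: [1.2, 0.1, -1.7]
finger_gap: 51.9
```

>>> {"op": "jog_arm", "data": {"moves": [[[-10,-48,0,0,0,0],[-10,-48,0,0,0,0],[-10,-48,0,0,0,0],[-10,-48,0,0,0,0],[-10,-40,0,0,0,0]]]}}

```text
clock: 22.65
eef_pos: [496.7, -327.7, 240.8]
eef_rot: [2.306, 1.567, -2.76]
wrist_force: [0.8, -0.2, -0.7]
finger_gap: 52.0
```

>>> {"op": "jog_arm", "data": {"moves": [[[-4,-25,0,0,0,0],[0,-5,0,0,0,0],[0,0,0,0,0,0]]]}}

```text
clock: 22.95
eef_pos: [490.0, -363.2, 239.3]
eef_rot: [2.023, 1.565, -3.049]
wrist_force: [-0.3, 1.9, -1.2]
finger_gap: 52.2
```

```bash
python3 -c "
from h import *
st()"
```

```text
t22.95 pos [ 490.  -363.2  239.3] F [-0.3  1.9 -1.2] gap52.2 x [-0.005 -0.    -1.   ] jaw [ 0.352  0.936 -0.002] q [-0.7   0.43  1.31 -0.    1.4  -1.91]
```

>>> {"op": "jog_arm", "data": {"moves": [[[2,-7,-15,0,-0.3,0],[2,-7,-20,0,0,0],[0,0,-15,0,0,0],[0,0,0,0,0,0]]]}}

```text
clock: 23.35
eef_pos: [496.0, -372.8, 188.1]
eef_rot: [-1.369, 1.57, -0.154]
wrist_force: [-0.4, -0.2, -1.3]
finger_gap: 52.4
```

Run:
```python
from h import *
s,R=st(); im,d,p=shot('wrist','w13.png'); X=cloud(p,d); z=s['eef_pos'][2]
b=im.astype(int)
def hull(zc,r,lo,hi,extra):
    m=((X[...,2]>zc-lo)&(X[...,2]<zc+hi)&extra).astype(np.uint8); m[385:]=0; m[:,:215]=0; m[:,430:]=0
    k=max(cv2.findContours(m,0,1)[0],key=cv2.contourArea); k=cv2.convexHull(k).reshape(-1,2); return circ(onplane(p,k,zc),r),len(k)
print('collar',hull(z-4.4,26,5,5,im.min(2)>85))
print('beaker',hull(100,30,5,6,im.min(2)>150))
q=onplane(p,dish(im,p),17); q=q[np.hypot(q[:,0]-494.7,q[:,1]+376.7)>66]; print('dish',circ(q,71.5),len(q))
```

```text
t23.35 pos [ 496.  -372.8  188.1] F [-0.4 -0.2 -1.3] gap52.4 x [ 0.001 -0.    -1.   ] jaw [0.348 0.937 0.   ] q [-0.7   0.49  1.35  0.    1.31 -1.92]
collar ((array([ 495.7, -372.1]), 0.55), 37)
beaker ((array([ 494.9, -377.5]), 0.36), 19)
dish (array([ 494.3, -376.2]), 2.64) 542
```

View pics/w13.png

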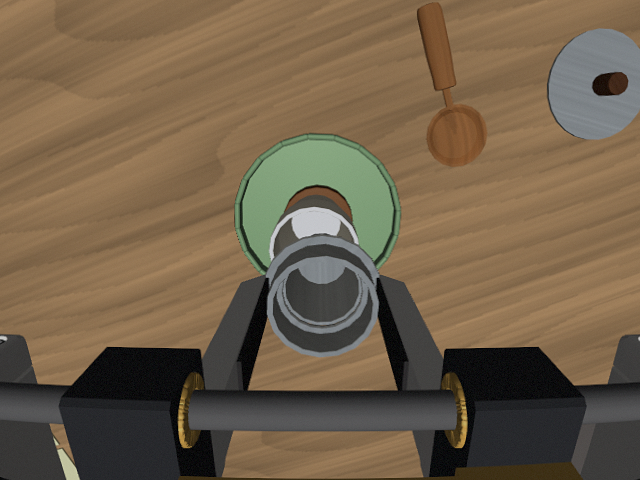

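Strainer (322,295) above the beaker (315,245). I shift by (-1,-5) and insert.

>>> {"op": "jog_arm", "data": {"moves": [[[-1,-4.5,-5,0,0,0],[-0.5,0,-10,0,0,0],[-0.5,0,-12,0,0,0],[-0.5,0,-12,0,0,0],[0,0,-1,0,0,0]]]}}

```text
clock: 23.9
eef_pos: [494.8, -376.6, 148.7]
eef_rot: [-1.819, 1.565, -0.602]
wrist_force: [-0.7, 0.2, -1.7]
finger_gap: 52.0
```

```bash
python3 -c "
from h import *
st()"
```

```text
t23.90 pos [ 494.8 -376.6  148.7] F [-0.7  0.2 -1.7] gap52.0 x [ 0.005 -0.003 -1.   ] jaw [ 0.346  0.938 -0.001] q [-0.71  0.52  1.39  0.    1.22 -1.93]
```

>>> {"op": "jog_arm", "data": {"moves": [[[-0.5,-0.5,-8,0.2,0.3,0],[0,0,-7,0,0,0],[0,0,-4,0,0,0],[0,0,-1,0,0,0]]]}}

```text
clock: 24.3
eef_pos: [494.2, -377.2, 126.8]
eef_rot: [1.395, 1.569, 2.613]
wrist_force: [-0.7, 0.7, 0.0]
finger_gap: 52.0
```

```bash
python3 -c "
from h import *
st()"
```

```text
t24.30 pos [ 494.2 -377.2  126.8] F [-0.7  0.7  0. ] gap52.0 x [-0.001  0.001 -1.   ] jaw [0.346 0.938 0.   ] q [-0.71  0.55  1.4  -0.    1.19 -1.93]
```

>>> {"op": "jog_arm", "data": {"moves": [[[0,0,-0.7,0,0,0],[0,0,-0.7,0,0,0],[0,0,-0.5,0,0,0]]]}}

```text
clock: 24.6
eef_pos: [494.9, -377.4, 126.6]
eef_rot: [-1.548, 1.57, -0.331]
wrist_force: [-1.3, 1.0, 2.4]
finger_gap: 52.2
```

```bash
python3 -c "
from h import *
st()"
```

```text
t24.60 pos [ 494.9 -377.4  126.6] F [-1.3  1.   2.4] gap52.2 x [ 0.001 -0.    -1.   ] jaw [0.346 0.938 0.   ] q [-0.71  0.55  1.4   0.    1.19 -1.93]
```

>>> {"op": "jog_arm", "data": {"moves": [[[0,0,-0.7,0,0,0],[0,0,0,0,0,0],[0,0,0,0,0,0],[0,0,0,0,0,0],[0,0,5,0,0,0]]], "gripper": 0.7}}

```text
clock: 25.1
eef_pos: [494.7, -377.5, 130.4]
eef_rot: [-2.15, 1.57, -0.933]
wrist_force: [-1.0, -0.7, 0.1]
finger_gap: 79.8
```

>>> {"op": "jog_arm", "data": {"moves": [[[0,0,15,0,0,0],[0,0,30,0,0,0],[0,0,45,0,0,0],[0,0,30,0,0,0],[0,0,0,0,0,0]]]}}

```text
clock: 25.6
eef_pos: [494.0, -377.0, 260.2]
eef_rot: [-1.992, 1.568, -0.774]
wrist_force: [-0.3, -0.5, -0.6]
finger_gap: 79.7
```

Run:
```python
from h import *
s,R=st(); im,d,p=shot('wrist','w14.png'); X=cloud(p,d)
print('collar',fit(X,320,230,80,114,130)); print('flange',fit(X,320,230,80,97,110))
```

```text
t25.60 pos [ 494.  -377.   260.2] F [-0.3 -0.5 -0.6] gap79.7 x [ 0.002 -0.002 -1.   ] jaw [ 0.346  0.938 -0.001] q [-0.71  0.44  1.25 -0.    1.45 -1.93]
collar [ 494.  -376.8   26.   121.2  951. ]
flange [ 493.8 -376.7   30.   103.3 1432. ]
```

View pics/w14.png

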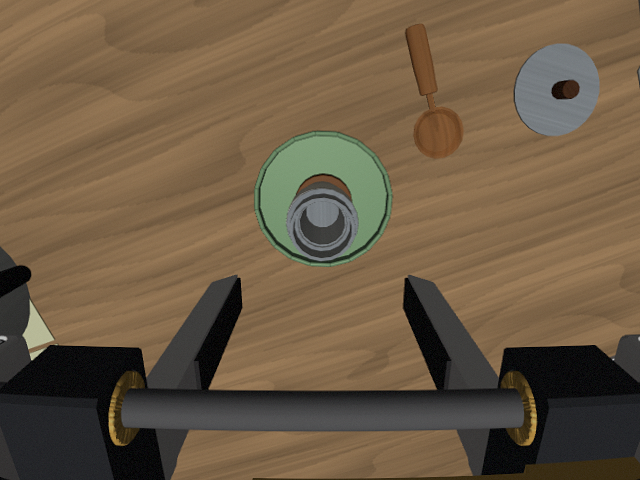

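The strainer is home: collar top 121 mm, concentric with the dish within 1–2 mm. On to the small lid.

>>> {"op": "jog_arm", "data": {"moves": [[[17,46,-10,0,0,0],[17,46,-15,0,0,0],[17,46,-15,0,0,0],[17,46,-15,0,0,0],[17,46,-15,0,0,0]]]}}

```text
clock: 26.15
eef_pos: [574.3, -151.0, 186.7]
eef_rot: [2.392, 1.569, -2.683]
wrist_force: [-0.0, 0.3, 0.2]
finger_gap: 80.0
```

>>> {"op": "jog_arm", "data": {"moves": [[[17,46,-15,0,0,0],[17,40,-15,0,0,0],[9,20,0,0,0,0],[0,0,0,0,0,0],[0,0,0,0,0,0]]], "gripper": 0.1}}

```text
clock: 26.65
eef_pos: [614.7, -37.6, 149.6]
eef_rot: [1.843, 1.558, 3.058]
wrist_force: [-0.0, -1.2, -0.2]
finger_gap: 51.7
```

Run:
```python
from h import *
s,R=st(); im,d,p=shot('wrist','w15.png'); X=cloud(p,d)
K,D,Rc,t=p; uv=cv2.projectPoints(np.array([[634,-5,13.]]),cv2.Rodrigues(Rc)[0],t,K,D)[0].ravel().astype(int); print(uv)
print('disc',fit(X,uv[0],uv[1],60,9,18),'knob',fit(X,uv[0],uv[1],60,32,40))
```

```text
t26.65 pos [614.7 -37.6 149.6] F [-0.  -1.2 -0.2] gap51.7 x [-0.013  0.001 -1.   ] jaw [ 0.349  0.937 -0.003] q [-0.12  0.52  1.39 -0.    1.24 -1.33]
[369 241]
disc [ 634.5   -4.9   29.1   12.5 3421. ] knob [634.1  -4.7   8.8  34.6 429. ]
```

>>> {"op": "jog_arm", "data": {"moves": [[[10,16,-15,0,-0.7,0],[9,16,-20,0,0,0],[0,1,-25,0,0,0],[0,0,-10,0,0,0],[0,0,0,0,0,0]]]}}

```text
clock: 27.2
eef_pos: [633.5, -10.8, 79.4]
eef_rot: [-1.103, 1.568, 0.104]
wrist_force: [-0.7, 0.2, 0.9]
finger_gap: 51.9
```

Run:
```python
from h import *
s,R=st(); im,d,p=shot('wrist','w16.png'); X=cloud(p,d)
K,D,Rc,t=p; uv=cv2.projectPoints(np.array([[634,-5,13.]]),cv2.Rodrigues(Rc)[0],t,K,D)[0].ravel().astype(int); print(uv)
print('disc',fit(X,uv[0],uv[1],75,9,18),'knob',fit(X,uv[0],uv[1],75,32,40))
```

```text
t27.20 pos [633.5 -10.8  79.4] F [-0.7  0.2  0.9] gap51.9 x [ 0.003  0.    -1.   ] jaw [0.357 0.934 0.001] q [-0.07  0.63  1.4   0.    1.11 -1.28]
[330 259]
disc [ 6.348e+02 -4.800e+00  2.940e+01  1.250e+01  5.613e+03] knob [634.4  -4.9   9.   34.5 725. ]
```

>>> {"op": "jog_arm", "data": {"moves": [[[0.5,6,-15,0,0.2,0],[-0.5,0,-15,0,0,0],[-0.5,0,-8,0,0,0],[0,0,-2,0,0,0]]]}}

```text
clock: 27.65
eef_pos: [633.9, -5.7, 39.7]
eef_rot: [-1.241, 1.567, -0.036]
wrist_force: [0.6, 0.7, 1.4]
finger_gap: 51.6
```

```bash
python3 -c "
from h import *
st()"
```

```text
t27.65 pos [633.9  -5.7  39.7] F [0.6 0.7 1.4] gap51.6 x [ 0.003 -0.    -1.   ] jaw [0.358 0.934 0.001] q [-0.07  0.68  1.42  0.    1.04 -1.27]
```

>>> {"op": "jog_arm", "data": {"moves": [[[0.5,0.7,-2.5,0,0.2,0],[0,0,-0.5,0,0,0],[0,0,0,0,0,0]]]}}

```text
clock: 27.95
eef_pos: [634.6, -5.0, 36.6]
eef_rot: [2.243, 1.57, -2.836]
wrist_force: [-0.2, 0.2, -0.3]
finger_gap: 51.4
```

>>> {"op": "jog_arm", "data": {"moves": [[[0,0,-0.2,0,0,0],[0,0,-0.2,0,0,0],[0,0,-0.2,0,0,0],[0,0,-0.2,0,0,0],[0,0,-0.2,0,0,0]]], "gripper": -1, "squeeze": 15}}

```text
clock: 28.45
eef_pos: [635.2, -5.0, 36.7]
eef_rot: [-1.376, 1.569, -0.171]
wrist_force: [-1.7, -0.1, 1.6]
finger_gap: 17.6
```

>>> {"op": "jog_arm", "data": {"moves": [[[0,0,-0.2,0,0,0],[0,0,-0.2,0,0,0]]]}}

```text
clock: 28.65
eef_pos: [635.2, -5.1, 36.6]
eef_rot: [-1.395, 1.569, -0.19]
wrist_force: [-2.2, -0.2, 2.2]
finger_gap: 17.5
```

```bash
python3 -c "
from h import *
st()"
```

```text
t28.65 pos [635.2  -5.1  36.6] F [-2.2 -0.2  2.2] gap17.5 x [ 0.002 -0.    -1.   ] jaw [0.358 0.934 0.   ] q [-0.07  0.68  1.42 -0.    1.04 -1.27]
```

>>> {"op": "jog_arm", "data": {"moves": [[[0,0,10,0,0,0],[0,0,30,0,0,0],[0,0,45,0,0,0],[-5,-15,45,0,0,0],[-12,-35,35,0,0,0]]]}}

```text
clock: 29.15
eef_pos: [615.4, -51.8, 202.3]
eef_rot: [1.847, 1.563, 3.056]
wrist_force: [-0.4, -0.8, -0.7]
finger_gap: 18.0
```

>>> {"op": "jog_arm", "data": {"moves": [[[-17,-46,5,0,0,0],[-17,-46,0,0,0,0],[-17,-46,0,0,0,0],[-17,-46,0,0,0,0],[-17,-46,0,0,0,0]]]}}

```text
clock: 29.65
eef_pos: [529.1, -286.0, 218.6]
eef_rot: [-1.754, 1.564, -0.54]
wrist_force: [1.6, 1.0, 0.1]
finger_gap: 17.3
```

>>> {"op": "jog_arm", "data": {"moves": [[[-16,-40,0,0,0,0],[-14,-28,0,0,0,0],[-4,-10,0,0,0,0],[0,0,0,0,0,0]]]}}

```text
clock: 30.05
eef_pos: [490.4, -371.9, 221.0]
eef_rot: [-1.837, 1.562, -0.63]
wrist_force: [0.3, -0.3, -1.0]
finger_gap: 17.4
```

```bash
python3 -c "
from h import *
st()"
```

```text
t30.05 pos [ 490.4 -371.9  221. ] F [ 0.3 -0.3 -1. ] gap17.4 x [ 0.007 -0.005 -1.   ] jaw [ 0.356  0.935 -0.002] q [-0.71  0.44  1.33  0.    1.36 -1.92]
```

>>> {"op": "jog_arm", "data": {"moves": [[[2,-3,-12,0.3,0.4,0],[1,-2,-15,0,0,0],[0,0,-10,0,0,0],[0,0,0,0,0,0]]]}}

```text
clock: 30.45
eef_pos: [495.6, -373.2, 180.2]
eef_rot: [0.852, 1.569, 2.064]
wrist_force: [0.4, 0.4, -0.8]
finger_gap: 17.4
```

Run:
```python
from h import *
s,R=st(); im,d,p=shot('wrist','w17.png'); X=cloud(p,d); z=s['eef_pos'][2]-36.6
print('disc',fit(X,320,300,100,z+8,z+16),z,'collar vis',fit(X,320,260,70,117,126),'flange',fit(X,320,260,80,100,108))
```

```text
t30.45 pos [ 495.6 -373.2  180.2] F [ 0.4  0.4 -0.8] gap17.4 x [-0.001  0.002 -1.   ] jaw [0.352 0.936 0.001] q [-0.7   0.49  1.36  0.    1.29 -1.92]
disc [ 495.2 -372.8   29.3  155.9 4800. ] 143.59348209725758 collar vis [ 481.4 -375.9   22.3  121.3  517. ] flange [ 490.2 -376.1   29.3  103.5  963. ]
```

View pics/w17.png

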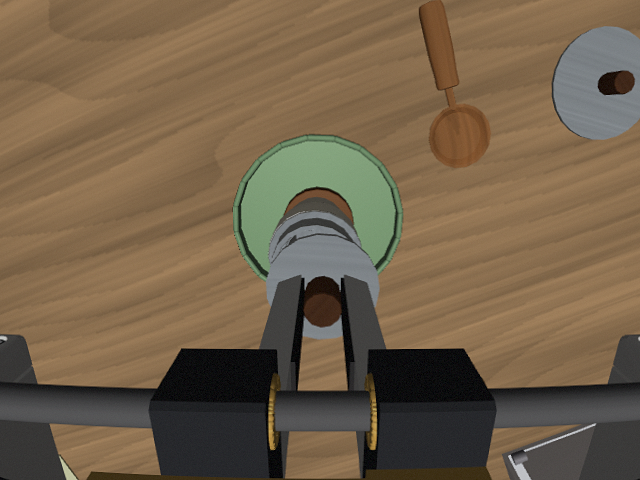

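The lid hangs level (disc (322,285)) above the collar (~(316,240)). I shift by (-1,-4) and lower.

>>> {"op": "jog_arm", "data": {"moves": [[[-1,-4,-5,0,0,0],[-0.5,0,-8,0,0,0],[-0.3,0,-5,0,0,0],[0,0,-1,0,0,0]]]}}

```text
clock: 30.9
eef_pos: [494.4, -377.3, 161.1]
eef_rot: [-0.849, 1.57, 0.363]
wrist_force: [-0.2, 0.5, -0.8]
finger_gap: 17.6
```

```bash
python3 -c "
from h import *
st()"
```

```text
t30.90 pos [ 494.4 -377.3  161.1] F [-0.2  0.5 -0.8] gap17.6 x [ 0.001  0.    -1.   ] jaw [0.351 0.936 0.   ] q [-0.71  0.51  1.37  0.    1.25 -1.92]
```

>>> {"op": "jog_arm", "data": {"moves": [[[0,0,-4,0,0,0],[0,0,-4,0,0,0],[0,0,-1,0,0,0]]]}}

```text
clock: 31.2
eef_pos: [494.4, -377.4, 151.6]
eef_rot: [-1.238, 1.57, -0.026]
wrist_force: [0.3, -0.5, -1.3]
finger_gap: 17.8
```

>>> {"op": "jog_arm", "data": {"moves": [[[0,0,-0.7,0,0,0],[0,0,-0.7,0,0,0]]]}}

```text
clock: 31.4
eef_pos: [494.6, -377.5, 150.6]
eef_rot: [-1.502, 1.569, -0.29]
wrist_force: [-0.5, 0.9, 5.9]
finger_gap: 17.7
```

```bash
python3 -c "
from h import *
st()"
```

```text
t31.40 pos [ 494.6 -377.5  150.6] F [-0.5  0.9  5.9] gap17.7 x [ 0.002 -0.001 -1.   ] jaw [0.351 0.936 0.   ] q [-0.71  0.52  1.38  0.    1.23 -1.92]
```

Seated at the expected height. I release, go up and check.

>>> {"op": "jog_arm", "data": {"moves": [[[0,0,-0.5,0,0,0],[0,0,0,0,0,0],[0,0,0,0,0,0],[0,0,0,0,0,0],[0,0,5,0,0,0]]], "gripper": 0.1}}

```text
clock: 31.9
eef_pos: [494.5, -377.4, 155.0]
eef_rot: [-1.367, 1.569, -0.155]
wrist_force: [-0.4, 0.2, 0.1]
finger_gap: 50.8
```

>>> {"op": "jog_arm", "data": {"moves": [[[0,0,20,0,0,0],[0,0,40,0,0,0],[0,0,45,0,0,0],[0,0,20,0,0,0],[0,0,0,0,0,0]]]}}

```text
clock: 32.4
eef_pos: [493.5, -376.6, 285.9]
eef_rot: [-1.071, 1.57, 0.141]
wrist_force: [0.6, -0.6, -0.0]
finger_gap: 51.6
```

Run:
```python
from h import *
s,R=st(); im,d,p=shot('wrist'); X=cloud(p,d)
print('disc',fit(X,320,230,110,122,132),'knob',fit(X,320,230,110,142,156))
im2,d2,p2=shot('side'); it,dt,pt=shot('top'); X2=cloud(p2,d2); print('side knob',fit(X2,408,330,70,142,156))
cv2.imwrite('pics/end.png',np.hstack([cv2.resize(im,(400,300)),cv2.resize(im2[220:430,270:550],(400,300))]))
Xt=cloud(pt,dt);print('cup top',fit(Xt,157,297,24,50,75),'biglid',fit(Xt,370,301,22,9,20))
```

```text
t32.40 pos [ 493.5 -376.6  285.9] F [ 0.6 -0.6 -0. ] gap51.6 x [ 0.001  0.    -1.   ] jaw [0.351 0.936 0.   ] q [-0.71  0.43  1.21  0.    1.51 -1.92]
disc [ 493.9 -376.5   29.1  126.4 3126. ] knob [ 493.8 -376.3    8.9  148.4  410. ]
side knob [ 493.2 -379.3   10.   147.7   96. ]
cup top [501.8 396.7  11.7  57.3  34. ] biglid [ 469.1 -116.9   44.4   12.7  617. ]
```

View pics/end.png

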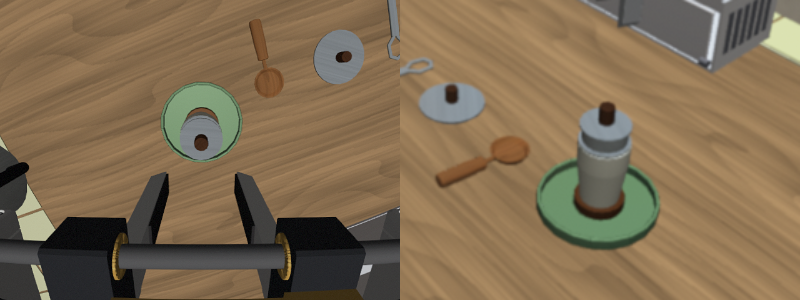

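The stack is complete and upright in the side view. The lid's disc top is at 126 mm (127 expected) and concentric, so I hand in.

```bash
python3 -c "
from cell import manip
print(manip.sign_off())"
```

```text
the job is handed in; nothing more can be done
None
```

I built the tea set in the green dish: coaster, beaker lifted straight out of the cup, steel strainer, then the small lid. I set each part down on contact before letting go. I handed the job in at about 32 s of the 122 s allowed, and sign-off gave no verdict.

**Stack checks:**
- From the wrist camera, the measured coaster, beaker, strainer and lid centres lay within about 1 mm of each other, and the stack was centred in the dish to 1–2 mm.
- The heights were within about 1 mm of what I expected: beaker rim 99 mm, strainer collar 121 mm, lid disc 126 mm and knob top 148 mm.
- The side camera put the knob about 3 mm off the wrist's y value, which I put down to calibration.
- In the last picture the stack stood upright and the gripper was well clear.

**Things left in place:**
- **Cup:** It stood upright on the board in the side view after the beaker came out. I have no good measurement of how far it moved: the top-view fit caught only 34 points of it, and the earlier reference fit was just as poor.
- **Big lid:** It measured (469, −117) mm at the end. That is within 1 mm of its start position in the same top view.

**Failed or repeated:** The first grip on the coaster was too high because the arm crept upwards. I opened, went lower and gripped again. The fingertips touched the board while doing so, with a wrist force of at most about 20 N.

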